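Demagnetise a spanner on the sprung coil stand

TASK

The spanner on the hanger has become magnetised. Take the hanger off its parking post by its orange grip, hook it over the bare end of the coil stand's rail, slide it along under the keeper strip until the spanner hangs in line with the white mark on the green coil, and let go of it. Then push the red palm knob down against its spring until the red pointer stands in the green band of the scale, so that the spanner dips into the coil without knocking against it and nothing lying around is disturbed, and finish while still holding the knob there.

Things in the scene. Friction and masses are not known exactly. Their poses are not given: they have to be found in the camera images.
- hanger: loose aluminium strap hanger, 34 mm wide, about 0.22 kg, with an open-ended steel spanner (28 x 149 x 5 mm) clipped upright in front. Origin: middle of the underside of its flat bridge (6 mm thick), the face that rests on a rail; y along the rail, z up, x away from the spanner side. Spanner at x = -27 to -22 mm, z = -36 to -184 mm; the strap behind it, x = -22 to -18 mm, goes down to z = -67 mm
- grip (a point): point in the hanger's orange grip, an upright block 18 mm (x) by 14 mm (y, grasp across this) that rises from 6 to 54 mm above the hanger's origin, over its centre of mass; the point is at x = 0, y = 0, z = 40 mm in the hanger's frame
- spanner_foot (a point): lower end of the hanging spanner, at x = -25, y = 0, z = -184 mm in the hanger's frame
- post: fixed parking post: round black foot, steel rod and a short level arm along its y, where the hanger starts, axes alike. Origin on the bench below the middle of the arm; rod and foot (radius 55 mm) at y = +45 mm; arm 12 mm wide, 20 mm high, top at z = 260 mm, free end at y = -35 mm. Spanner and strap hang on its -x side: lift the lip clear (30 mm or more), then draw the hanger off towards -x
- rail_end (a point): outer end of the stand's rail, middle of its top edge, 260 mm above the bench when up. The rail is a level steel bar 12 mm wide, 20 mm high, that runs from here along -y for 268 mm to the blue sleeve on the column and rides up and down with it. Axes: y outwards along the rail, z up, x to the far side; the hanger's axes point the same way when it hangs spanner towards the robot, above the coil
- coil_mark (a point): middle of the opening of the fixed green demagnetising coil, level with its top face 65 mm above the bench. The opening, 46 mm (x) by 66 mm (y), goes down 55 mm to the base plate. The white index line on the coil's top and front is at y = 0 here. Axes parallel to the rail's; the spanner hangs in line with the mark when the hanger's y in this frame is 0
- knob_top (a point): middle of the flat top of the red mushroom palm knob (46 mm across, flat part about 30 mm), fixed to the carriage on the far side of the column from the rail, at x = 0, y = -385, z = +31 mm in the frame of the rail's end point; about 291 mm above the bench when up; it goes straight down when pushed. The column's top, 85 mm beside it, is 317 mm above the bench
- palm_knob: the red palm knob itself, free to turn about its upright stem; origin 30 mm below its top
- carriage (a joint): downward travel of the sprung carriage with rail and knob, in m: 0 is up, end stop at 0.062; the spring pushes it up, about 5 N to start it down and about 13 N at 50 mm, and returns it when let go. The red pointer on the sleeve stands in the green band of the scale, 14 mm high, from 0.043 to 0.057; the middle is 0.050
- pliers: pliers lying on the bench, bystander
- g_clamp: small green G-clamp on the bench, bystander
- oil_can: brass oil can, 186 mm tall, bystander
- notebook: black notebook, bystander
- screw_box: small cardboard box, 43 mm tall, bystander
- brass_tin: small brass tin, 39 mm tall, bystander
- lip_foot (a point): lower end of the hanger's rear lip. Under the bridge is a channel, open downwards, that drops over a rail: 16 mm wide (x -8 to +8) down to z = -12 mm, then both sides flare, to about x -18 and +18 at z = -24 mm, where the lip ends and the strap goes on straight down. Behind it the bridge goes on as a tail to x = 42 mm with a brass weight below (x 26 to 42, to z = -14 mm)
- keeper_end (a point): underside of the free end of the aluminium keeper strip (18 mm wide, 4 mm thick), which lies 12 mm above the rail's level and behind the rail (x 13 to 31 mm in the rail's frame), from here to the sleeve, and moves with it; the hanger's tail runs beneath it. Its last 14 mm turn up, to 24 mm above the rail. Only the 71 mm of rail from this point to the rail's end are open from above

How it is judged:
By the outcome, as a careful person would: the job done as asked, in the order asked, and still so for the second after the job is handed in, while the arm keeps its last pose, push and grip.
It also fails if it takes over 67 s, if anything falls off the work surface, if the arm or the gripper's body presses on something with over 40 N, if the wrist force passes 120 N, or if a joint passes its speed limit or range.

ROBOT

A 6-joint arm with a two-finger parallel gripper is mounted at the origin on a cart in front of the work surface, level with it; the furniture and walls round the work are solid. World frame = base frame: x ahead of the robot, y to its left, z up, the work surface at z = 0. Lengths are in m, angles in degrees, forces in N, time in s.
With the tool pointing down it reaches from about 0.3 to 0.75 m from the base axis. Payload 8.5 kg.
Tool frame: the origin (TCP) lies on the centre line of the jaws, within the pads' length; the fingertips stand 17 mm ahead of it and the grasp point (between the pads) lies 2 mm behind it; z points along the fingers, y is the line along which they close (so a half turn about z gives the same grasp; the last joint's range is limited). The gripper opens to 85 mm and grips with 20 to 120 N. Pads are 22 mm wide; open, the fingers measure 114 mm over their backs; the gripper's body (76 mm by 85 mm) begins 54 mm behind the grasp point. The pads swing forward as they close: fully open they stand 13 mm farther back than shut.
Start: joints at [54.929, 21.807, 74.336, -0, 83.858, -12.336], TCP at [0.213, 0.507, 0.248] pointing down, gripper open.
Joint ranges: [-178.18, 178.18], [-50.72, 133.34], [12.68, 142.11], [-81.47, 261.47], [9.98, 163.14], [-165.26, 165.26]. Speed limits (degrees/s): [136.94, 136.94, 180, 180, 180, 180].

INTERFACE

Orientations are given as a 3x3 rotation matrix whose columns are the frame's x, y, z axes.
In Python, from rig import env gives the robot as it stands.
- The arm moves only by the shell command python3 -m handwheel 'ROWS' [OPENING] [FORCE]. ROWS is JSON, a list that holds one entry, the list of rows, each a list of 4 numbers: the shift along the tool's x, y, z in m, then the turn about the tool's z in rad. In form: [[[x, y, z, roll], ...]]. A call has 1 to 5 rows; each row shifts and turns the commanded pose from where the row before left it, along the tool's axes as they then stand; what a row does not reach is not made up. A row lasts 1/12 s, in which the tool goes at most 41.7 mm and 7.16 degrees, less where a joint would pass 70% of its speed; a pose out of reach is approached as far as the arm can. A call is refused whole if a number of a shift passes 0.0417 or a number of a turn 0.125, either way. A call with a gripper value outside its range is refused whole. OPENING is the opening in per cent of the stroke, from 0 (shut) to 100 (fully open), set as the call begins (- or left out, the last holds). The fingers move at their own pace and stop on an object; FORCE is the grip in N (left out, the last holds). Time passes only in rows, so rows that do not move let the fingers close. It gives the time, the measured TCP pose, the force and the opening at its end, in the units of the state.
- env.observe(): the state, without advancing time (a new reading comes with each control period).
- env.get_image(name): name is "scene" or "top" or "wrist"; returns (picture, depth): 384x512x3 uint8, red, green, blue; 384x512 float32, m along the optical axis (not along the pixel's ray), 0 where there is no reading.
- env.camera_params(name): a dict with "K" (3x3 intrinsics, pixels), "rvec" (rotation vector, rad) and "tvec" (3), from world to camera coordinates, as OpenCV has them. Camera axes: x right, y down, z forward; pixel columns grow to the right and rows downward; lengths in m; the calibration is good to about 2 mm. A picture is of the moment at which its call begins: read the wrist's pose just before it. camera_params takes no time and is no camera call; for the wrist camera it gives the pose at the moment of the call.
- env.close_job(): hands the job in, once; it reports no verdict.
The state is a dict: "time_s": time; "q": joint angles; "qvel": joint speeds; "joint_efforts": joint torques, N m; "position": TCP position; "tool_rot": TCP orientation; "ft_force": force on the tool from outside, world axes, zero at the start; "wrist_torque": the same for the moment, N m; "grip_width": finger opening in m.
Only numpy, scipy, OpenCV 4.12 (cv2) and the standard library are available. Lean on these libraries where they do the work, as an engineer would, in place of code of your own. Each camera call takes 0.05 s, during which the arm holds its last target. There are 200 camera calls.

## Working session

There is one attempt and no reset: what is moved stays moved. The work goes in short steps, Python scripts to look and compute and a shell command to move; the robot and the scene stay as the last step left them, time stands still between calls to the robot, and variables do not carry over. Pictures are saved under pics/ and viewed, on a budget of 15 in all, crops included, one or two more only if the job needs it, and the job is handed in when it is done.

```bash
ls; mkdir -p pics
cat > h.py <<'E'
import numpy as np, cv2
from rig import env
def cam(n):
    p=env.camera_params(n); R,_=cv2.Rodrigues(np.array(p["rvec"],float)); return np.array(p["K"]),R,np.array(p["tvec"],float).ravel()
def grab(n,tag):
    c=cam(n); im,d=env.get_image(n); np.savez(f'pics/{tag}.npz',im=im,d=d,K=c[0],R=c[1],t=c[2]); return im,d
def load(tag): return np.load(f'pics/{tag}.npz')
def P(tag,u,v,r=1):
    z=load(tag); w=z['d'][v-r:v+r+1,u-r:u+r+1]; w=w[w>0]; q=np.median(w)
    return z['R'].T@(q*np.linalg.inv(z['K'])@[u,v,1]-z['t'])
def cloud(tag):
    z=load(tag); v,u=np.mgrid[:384,:512]; d=z['d']
    X=np.stack([u,v,np.ones_like(u)],-1)@np.linalg.inv(z['K']).T*d[...,None]
    return (X-z['t'])@z['R'], d>0, z['im']
def proj(tag,X):
    z=load(tag); c=z['R']@np.array(X)+z['t']; p=z['K']@c; return p[:2]/p[2]
def ray(tag,u,v):
    z=load(tag); return -z['R'].T@z['t'], z['R'].T@np.linalg.inv(z['K'])@[u,v,1]
def tri(obs):
    A=np.zeros((3,3));b=np.zeros(3)
    for t,u,v in obs:
        o,d=ray(t,u,v); d/=np.linalg.norm(d); M=np.eye(3)-np.outer(d,d); A+=M;b+=M@o
    return np.linalg.solve(A,b)
def save(tag,fn,crop=None,s=1):
    im=load(tag)['im'][...,::-1]
    if crop: x0,y0,x1,y1=crop; im=im[y0:y1,x0:x1]
    cv2.imwrite('pics/'+fn,cv2.resize(im,None,fx=s,fy=s,interpolation=cv2.INTER_CUBIC))
E
python3 - <<'E'
from h import *
for n in ['scene','top','wrist']: grab(n,n+'0')
a,b=load('scene0')['im'],load('top0')['im']
save('scene0','s0.png',s=1.56); save('top0','t0.png',s=1.56)
o=env.observe(); print({k:np.round(o[k],3).tolist() for k in o})
for n in ['scene','top','wrist']: 
    z=load(n+'0'); print(n,-z['R'].T@z['t'],z['R'][2])
E
```

```text
pics
{'time_s': 0.15, 'q': [54.931, 21.833, 74.37, -0.002, 83.857, -12.337], 'qvel': [-0.072, -0.168, -0.158, -0.032, 0.002, -0.004], 'joint_efforts': [0.001, -44.863, -23.135, -0.0, 0.004, 0.0], 'position': [0.212, 0.507, 0.248], 'tool_rot': [[-0.922, 0.386, -0.001], [0.386, 0.922, -0.001], [0.0, -0.001, -1.0]], 'ft_force': [0.099, 0.351, 0.224], 'wrist_torque': [-0.005, -0.016, -0.074], 'grip_width': 0.085}
scene [0.00487526 0.75483824 1.37265345] [ 0.36912019 -0.53558331 -0.75953987]
top [ 0.32632381 -0.09756257  1.42302052] [ 2.00413222e-01 -8.67387590e-04 -9.79711074e-01]
wrist [0.13816064 0.5391714  0.37360011] [ 0.29004195 -0.12416114 -0.94892554]
```

View pics/s0.png

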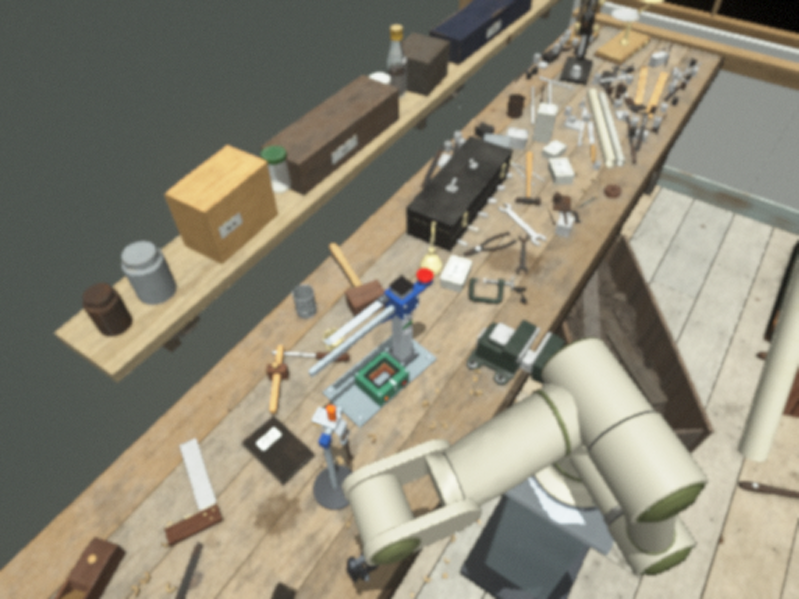

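View pics/t0.png

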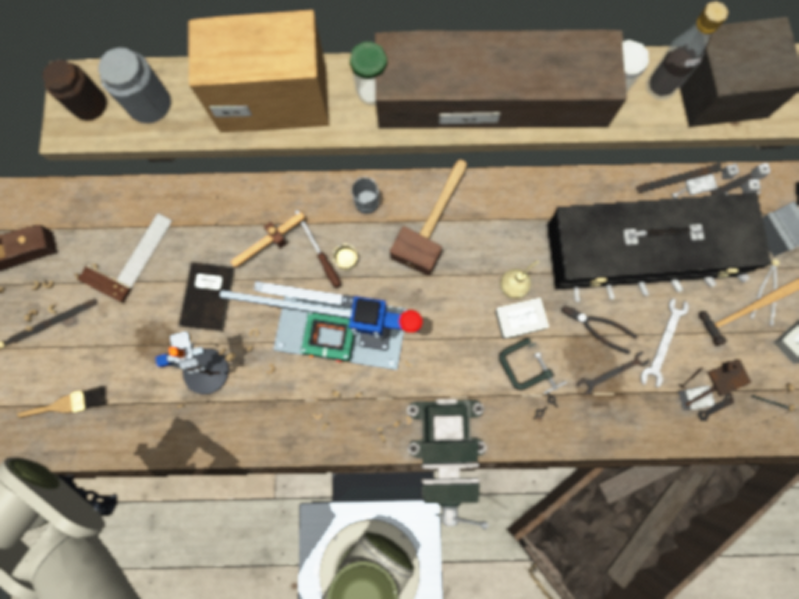

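Run:
```python
from h import *
a=load('top0')['im'][175:260,90:290,::-1]; b=load('scene0')['im'][165:330,180:300,::-1]
A=cv2.resize(a,(800,340),interpolation=cv2.INTER_CUBIC)
b1=cv2.resize(b[80:],(0,0),fx=3,fy=3,interpolation=cv2.INTER_CUBIC) # 360x255 : scene x180 y245
w=cv2.resize(load('wrist0')['im'][...,::-1],(340,255))
c=np.zeros((600,800,3),np.uint8); c[:340]=A; c[340:595,:360]=b1; c[340:595,400:740]=w
cv2.imwrite('pics/c1.png',c)
# segment colours
import sys
for tag in ['top0','scene0']:
    X,ok,im=cloud(tag); f=im.astype(int); r,g,bl=f[...,0],f[...,1],f[...,2]
    for name,m in dict(orange=(r>180)&(g>60)&(g<130)&(bl<70),red=(r>170)&(g<50)&(bl<50),blue=(bl>120)&(r<70)&(g<110),green=(g>90)&(r<60)&(bl<110)).items():
        m=m&ok&(X[...,2]>0.02)&(X[...,2]<.4)&(X[...,0]<.75)
        n,l,s,ce=cv2.connectedComponentsWithStats(m.astype(np.uint8))
        for i in range(1,n):
            if s[i,4]>8: q=X[l==i]; print(tag,name,s[i,4],ce[i].round(1),np.median(q,0).round(3),q.min(0).round(3),q.max(0).round(3))
```

```text
top0 red 104 [263.4 205.5] [ 0.517 -0.106  0.29 ] [ 0.498 -0.122  0.285] [ 0.533 -0.088  0.295]
top0 blue 15 [227.  194.4] [0.55  0.005 0.291] [ 0.541 -0.004  0.285] [0.562 0.008 0.315]
top0 blue 217 [241.2 205.5] [ 0.515 -0.045  0.289] [ 0.497 -0.076  0.02 ] [0.555 0.039 0.322]
top0 blue 35 [103.6 231. ] [0.452 0.383 0.261] [0.443 0.373 0.255] [0.462 0.391 0.266]
scene0 orange 10 [271.6 173.6] [ 0.523 -0.108  0.29 ] [ 0.501 -0.112  0.282] [ 0.531 -0.09   0.292]
scene0 orange 14 [212.1 265.9] [0.459 0.349 0.293] [0.456 0.346 0.281] [0.465 0.35  0.308]
scene0 blue 97 [260.1 189. ] [ 0.513 -0.005  0.286] [ 0.497 -0.089  0.255] [0.558 0.02  0.293]
scene0 blue 23 [208.2 282.7] [0.448 0.391 0.258] [0.442 0.379 0.25 ] [0.455 0.397 0.265]
```

View pics/c1.png

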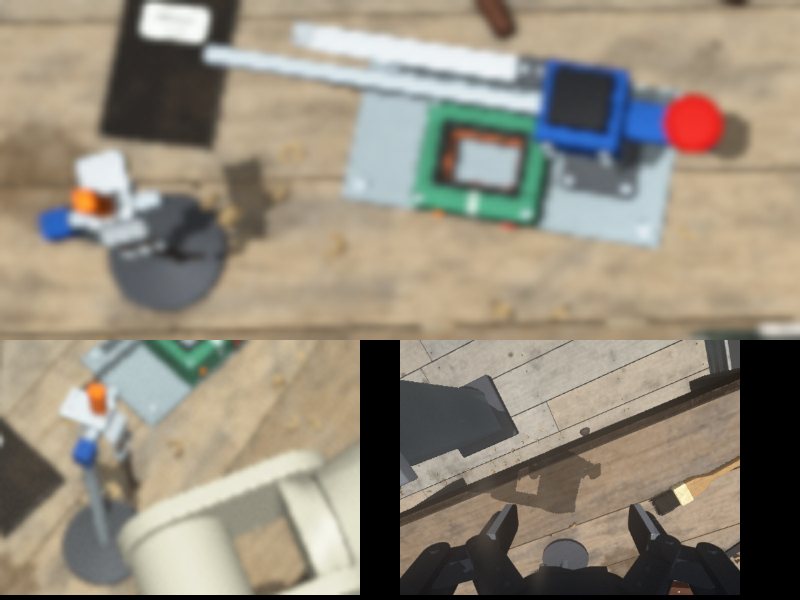

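The top and scene crops show the post (blue cap at rod top ≈(0.45,0.385,0.26)), the orange grip next to it near (0.46,0.35,0.29) and the spanner on the robot side. The rail runs from about crop pixel (205,55) to the sleeve at (540,100), with the knob at (693,123). Next I lift and look with the wrist camera.

```bash
m="python3 -m handwheel"
$m '[[[0,0,-0.04,0],[0,0,-0.04,0],[0,0,-0.04,0],[0,0,-0.04,0],[0,0,-0.04,0]]]' | head -c 300
$m '[[[-0.037,-0.009,0,0],[-0.037,-0.009,0,0],[-0.037,-0.009,0,0],[-0.037,-0.009,0,0],[-0.037,-0.009,0,0]]]' | head -c 300
$m '[[[-0.037,-0.009,0,0],[0,0,0,-0.12],[0,0,0,-0.12],[0,0,0,-0.12],[0,0,0,-0.12]]]'| head -c 300
$m '[[[0,0,0,-0.12],[0,0,0,-0.1],[0,0,0,0],[0,0,0,0]]]'| head -c 600
python3 - <<'E'
from h import *
for n in ['scene','top','wrist']: grab(n,n+'1')
save('wrist1','w1.png',s=1.56)
E
```

```text
time_s: 0.57
position: [0.2121, 0.5067, 0.4503]
tool_rot: [[-0.922, 0.386, -0.0], [0.386, 0.922, -0.0], [0.0, -0.0, -1.0]]
ft_force: [0.5, 0.0, 1.2]
grip_width: 0.0857
time_s: 0.98
position: [0.3669, 0.393, 0.4482]
tool_rot: [[-0.922, 0.386, -0.0], [0.386, 0.922, -0.0], [0.0, -0.0, -1.0]]
ft_force: [-0.1, 0.8, 0.1]
grip_width: 0.0855
time_s: 1.4
position: [0.3967, 0.3714, 0.448]
tool_rot: [[-0.996, -0.088, -0.001], [-0.088, 0.996, -0.0], [0.001, -0.0, -1.0]]
ft_force: [-0.3, 0.6, -0.2]
grip_width: 0.0854
time_s: 1.73
position: [0.3964, 0.3716, 0.4481]
tool_rot: [[-0.955, -0.296, -0.0], [-0.296, 0.955, -0.0], [0.0, -0.0, -1.0]]
ft_force: [0.6, 0.1, 0.4]
grip_width: 0.0855
```

View pics/w1.png

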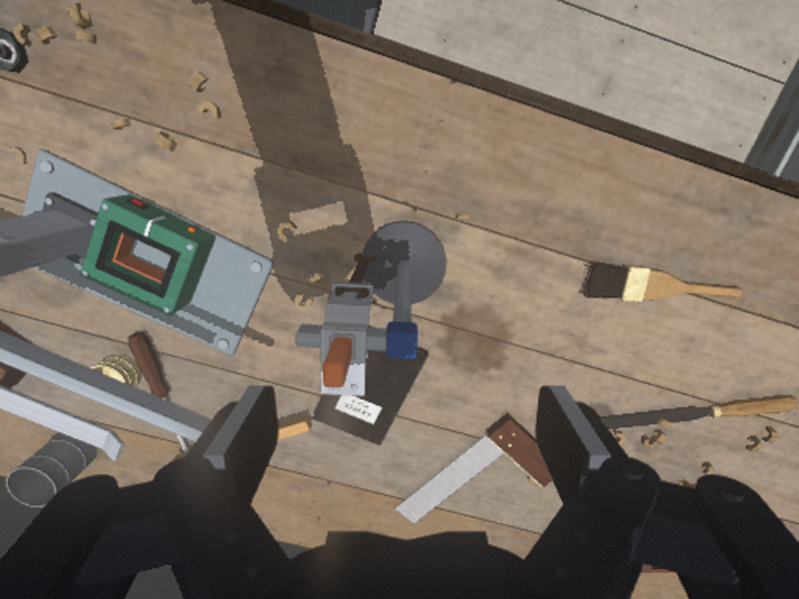

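Run:
```python
from h import *
for tag in ['wrist1','top1','scene1']:
    X,ok,im=cloud(tag); f=im.astype(int); r,g,b=f[...,0],f[...,1],f[...,2]
    near=ok&(np.hypot(X[...,0]-.455,X[...,1]-.36)<.09)
    for nm,m in dict(oTop=(X[...,2]>.307)&(X[...,2]<.32)&(r>b*1.7+20)&(r>100),bridge=(X[...,2]>.262)&(X[...,2]<.271)&(abs(r-b)<40),cap=(b>r*1.6+20)&(X[...,2]>.23),arm=(X[...,2]>.255)&(X[...,2]<.262)&(abs(r-b)<40)).items():
        q=X[near&m]
        if len(q)>8:
            w,v=np.linalg.eigh(np.cov((q[:,:2]).T)); print(tag,nm,len(q),np.median(q,0).round(4),((q.min(0)+q.max(0))/2).round(4),q.min(0).round(3),q.max(0).round(3),'ang',np.degrees(np.arctan2(v[1,1],v[0,1])).round(1), cv2.minAreaRect(q[:,:2].astype(np.float32)*1000))
    # rail/keeper/knob
    far=ok&(X[...,0]>.48)&(X[...,0]<.65)&(X[...,1]>-.14)&(X[...,1]<.36)
    q=X[far&(abs(X[...,2]-.26)<.008)&(abs(r-b)<45)]; 
    if len(q)>20: print(tag,'rail',len(q),cv2.minAreaRect(q[:,:2].astype(np.float32)*1000),np.median(q[:,2]))
    q=X[far&(abs(X[...,2]-.276)<.007)&(abs(r-b)<45)&(X[...,1]>.05)]
    if len(q)>20: print(tag,'keeper',len(q),cv2.minAreaRect(q[:,:2].astype(np.float32)*1000),np.median(q[:,2]))
    q=X[far&(X[...,2]>.283)&(X[...,2]<.296)&(r>b*2)&(r>g*2)&(r>90)]
    if len(q)>20: print(tag,'knob',len(q),cv2.minAreaRect(q[:,:2].astype(np.float32)*1000),np.median(q,0))
    q=X[ok&(X[...,0]>.35)&(X[...,0]<.6)&(X[...,1]>-.1)&(X[...,1]<.3)&(abs(X[...,2]-.065)<.006)&(g>r*1.4)]
    if len(q)>20: print(tag,'coil',len(q),cv2.minAreaRect(q[:,:2].astype(np.float32)*1000),np.median(q[:,2]))
print(P('wrist1',98,145),'mark')
```

```text
wrist1 oTop 204 [0.4635 0.3432 0.3137] [0.4641 0.3433 0.3113] [0.455 0.336 0.307] [0.473 0.351 0.315] ang -160.5 ((464.4880676269531, 343.27679443359375), (17.937641143798828, 12.271753311157227), 14.345226287841797)
wrist1 bridge 738 [0.4753 0.3537 0.266 ] [0.4796 0.3472 0.2665] [0.45  0.325 0.262] [0.509 0.369 0.271] ang -161.1 ((479.33514404296875, 347.58367919921875), (54.37950134277344, 33.57374954223633), 15.444389343261719)
wrist1 cap 92 [0.4518 0.386  0.2619] [0.4531 0.3862 0.2617] [0.443 0.374 0.26 ] [0.463 0.398 0.264] ang 66.8 ((454.5653991699219, 386.37835693359375), (19.886903762817383, 20.242036819458008), 15.779447555541992)
wrist1 arm 433 [0.4606 0.3484 0.2596] [0.4645 0.3527 0.2586] [0.441 0.307 0.255] [0.488 0.398 0.262] ang 106.3 ((470.1361083984375, 354.62078857421875), (39.66028594970703, 91.64306640625), 12.765990257263184)
wrist1 rail 1897 ((548.2801513671875, 234.32534790039062), (79.98047637939453, 276.7155456542969), 15.185772895812988) 0.2598504485635306
wrist1 keeper 1186 ((561.1246337890625, 240.33323669433594), (58.18665313720703, 264.0196533203125), 16.
[... 1969 characters left out ...]
722168), 77.7913818359375)
scene1 arm 44 [0.4601 0.3663 0.2588] [0.4711 0.3539 0.2585] [0.444 0.31  0.255] [0.498 0.398 0.262] ang 95.9 ((462.3323974609375, 354.6098327636719), (73.36971282958984, 53.59688186645508), 62.693519592285156)
scene1 rail 70 ((542.2780151367188, 122.60576629638672), (94.6808090209961, 473.78668212890625), 0.17810605466365814) 0.2579208257453349
scene1 knob 64 ((513.08984375, -97.12184143066406), (38.66088104248047, 33.840057373046875), 3.706845283508301) [ 0.51306208 -0.09680038  0.28846696]
scene1 coil 78 ((515.8838500976562, 125.92706298828125), (42.254608154296875, 69.37638854980469), 81.94842529296875) 0.06315501534598691
[0.48275186 0.10042435 0.06537511] mark
```

Run:
```python
from h import *
def at(tag,u,v,z):
    o,d=ray(tag,u,v); return o+d*(z-o[2])/d[2]
re=at('top0',141.3,188.8,.26); print('railend',re,'keeper',at('top0',163.2,183.8,.286))
for tag in ['wrist1','top0','top1']:
    X,ok,im=cloud(tag); q=X[ok&(X[...,2]>.254)&(X[...,2]<.264)&(X[...,1]>.06)&(X[...,1]<.36)&(X[...,0]>.5)&(X[...,0]<.6)][:,:2]
    for k in range(6):
        if k==0: s=np.array([.555,.15]);d=np.array([.12,.99])
        n=np.array([-d[1],d[0]]); qq=q[abs((q-s)@n)<(.02 if k<2 else .008)]
        v=cv2.fitLine(qq.astype(np.float32),cv2.DIST_HUBER,0,.01,.01).ravel(); d=v[:2]*np.sign(v[1]); s=v[2:]
    print(tag,len(qq),'dir',d,'yaw',np.degrees(np.arctan2(-d[0],d[1])),'x@y=.1',s[0]+d[0]/d[1]*(.1-s[1]),'maxy',qq[:,1].max(),qq[:,1].min())
    f=im.astype(int); r,g,b=f[...,0],f[...,1],f[...,2]
    # keeper
    q=X[ok&(X[...,2]>.270)&(X[...,2]<.29)&(X[...,1]>.06)&(X[...,1]<.36)&(X[...,0]>.52)&(X[...,0]<.63)]
    k=np.argsort(q[:,1])[-15:]; print(' keeper tip',np.median(q[k],0))
    q=X[ok&(X[...,0]>.40)&(X[...,0]<.65)&(X[...,1]>-.05)&(X[...,1]<.25)&(abs(X[...,2]-.065)<.004)&(g>r*1.4)][:,:2]
    rr=cv2.minAreaRect((q*1000).astype(np.float32)); print(' coil',rr)
    bx=[(P(tag,int(round(u)),int(round(v))).round(4)) for u,v in ([(98,145)] if tag=='wrist1' else [])]; print(bx)
```

```text
railend [0.58141491 0.27397395 0.26      ] keeper [0.58984972 0.19945059 0.286     ]
wrist1 1500 dir [0.17157058 0.98517185] yaw -9.8791485 x@y=.1 0.5509217 maxy 0.2547530708999055 0.09288080111351836
 keeper tip [0.58851615 0.20347324 0.28126693]
 coil ((525.38623046875, 88.31938934326172), (111.20872497558594, 98.76408386230469), 79.32101440429688)
[array([0.4828, 0.1004, 0.0654])]
top0 268 dir [0.17936854 0.98378193] yaw -10.332981 x@y=.1 0.5537114 maxy 0.2725332765847129 0.060093283470467426
 keeper tip [0.59292977 0.19680028 0.27998074]
 coil ((523.3502807617188, 85.38587951660156), (110.99300384521484, 94.70512390136719), 80.31559753417969)
[]
top1 273 dir [0.17925747 0.9838022 ] yaw -10.326513 x@y=.1 0.5535871 maxy 0.27275229183713 0.060051596304014826
 keeper tip [0.59361085 0.19601119 0.28039862]
 coil ((523.6406860351562, 85.28025817871094), (111.7573013305664, 95.32405853271484), 79.77674865722656)
[]
```

```bash
m="python3 -m handwheel"
# to above grip: world delta (0.0678,-0.0283)
$m '[[[0,0,0,0.03],[-0.0282,-0.0225,0,0],[-0.0282,-0.0225,0,0],[0,0,-0.0,0],[0,0,0,0]]]' 50 40
python3 - <<'E'
from h import *
grab('wrist','wrist2'); o=env.observe(); p,R=np.array(o['position']),np.array(o['tool_rot'])
print(p, R.T@(np.array([.4642,.3433,.298])-p))
E
```

```text
time_s: 2.3
position: [0.4642, 0.3429, 0.4472]
tool_rot: [[-0.964, -0.266, -0.002], [-0.266, 0.964, -0.001], [0.002, -0.0, -1.0]]
ft_force: [-0.2, -0.0, 0.5]
grip_width: 0.0429
[0.46317062 0.34340127 0.44795269] [-0.00108338 -0.00038678  0.14995185]
```

```bash
m="python3 -m handwheel"
$m '[[[0,0,0.03,0],[0,0,0.03,0],[0,0,0.03,0],[0,0,0.02,0],[0,0,0,0]]]'
$m '[[[0,0,0.015,0],[0,0,0.015,0],[0,0,0.01,0],[0,0,0,0],[0,0,0,0]]]'
python3 - <<'E'
from h import *
grab('wrist','wrist3');save('wrist3','w3.png',s=1.2)
E
```

```text
time_s: 2.77
position: [0.4608, 0.3437, 0.3349]
tool_rot: [[-0.963, -0.27, -0.006], [-0.27, 0.963, -0.003], [0.007, -0.001, -1.0]]
ft_force: [0.3, 0.1, 0.3]
grip_width: 0.0424
time_s: 3.18
position: [0.4627, 0.344, 0.2999]
tool_rot: [[-0.963, -0.27, 0.002], [-0.27, 0.963, 0.001], [-0.002, 0.0, -1.0]]
ft_force: [0.1, 0.1, 0.1]
grip_width: 0.0424
```

View pics/w3.png

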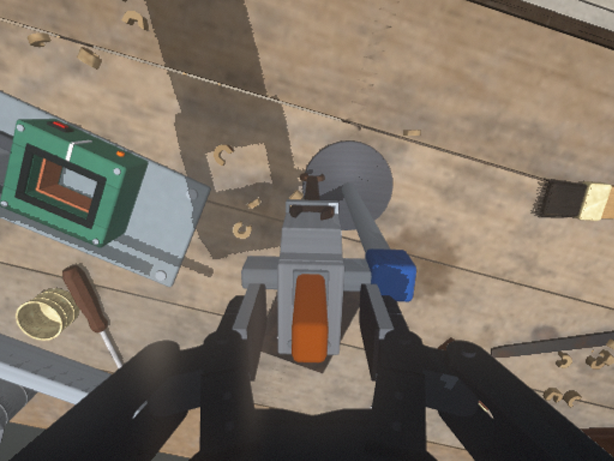

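The grip (310,320) stands centred between the fingers, which are square to the hanger. I'll close on it.

```bash
m="python3 -m handwheel"
$m '[[[0,0,0,0],[0,0,0,0],[0,0,0,0],[0,0,0,0],[0,0,0,0]]]' 0 70
$m '[[[0,0,0,0],[0,0,0,0],[0,0,-0.003,0],[0,0,-0.005,0],[0,0,-0.01,0]]]'
$m '[[[0,0,-0.015,0],[0,0,-0.015,0],[0,0,-0.012,0],[0,0,-0.01,0],[0,0,0,0]]]'
$m '[[[0,0,0,0],[0,0,0,0],[0,0,0,0]]]'
python3 - <<'E'
from h import *
grab('wrist','wrist4');grab('scene','scene4');grab('top','top4');save('wrist4','w4.png',s=1.2)
E
```

```text
time_s: 3.65
position: [0.4631, 0.3436, 0.2994]
tool_rot: [[-0.963, -0.27, 0.002], [-0.27, 0.963, 0.001], [-0.002, 0.0, -1.0]]
ft_force: [-0.7, -1.6, 5.4]
grip_width: 0.0129
time_s: 4.07
position: [0.4625, 0.3434, 0.3154]
tool_rot: [[-0.963, -0.27, -0.003], [-0.27, 0.963, -0.001], [0.003, -0.0, -1.0]]
ft_force: [1.1, 0.0, -3.1]
grip_width: 0.0129
time_s: 4.48
position: [0.4632, 0.3437, 0.3703]
tool_rot: [[-0.963, -0.27, 0.003], [-0.27, 0.963, 0.001], [-0.003, 0.001, -1.0]]
ft_force: [0.5, -0.2, -2.1]
grip_width: 0.0127
time_s: 4.73
position: [0.4627, 0.3435, 0.3674]
tool_rot: [[-0.963, -0.27, -0.002], [-0.27, 0.963, -0.001], [0.002, -0.0, -1.0]]
ft_force: [0.1, 1.1, -2.7]
grip_width: 0.013
```

View pics/w4.png

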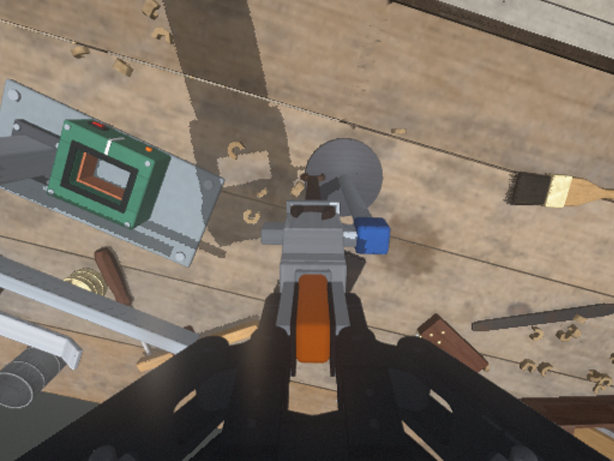

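Lifted and held: the bridge stands clear of the arm. I'll draw it off towards the robot, turn it and move to just short of the rail.

```bash
m="python3 -m handwheel"
$m '[[[0.01,0,0,0],[0.02,0,0,0],[0.02,0,0,0],[0.01,0,0,0],[0,0,0,0]]]' |head -2
$m '[[[0,0,0,0.09],[0,0,0,0.09],[0,0,0,0.09],[0,0,0,0.09],[0,0,0,0.094]]]' |head -3
$m '[[[-0.0247,-0.0106,0,0],[-0.0247,-0.0106,0,0],[-0.0247,-0.0106,0,0],[-0.0247,-0.0106,0,0],[-0.0247,-0.0106,0,0]]]' |head -2
$m '[[[0,0,0,0],[0,0,0,0],[0,0,0,0],[0,0,0,0],[0,0,0,0]]]'
python3 - <<'E'
from h import *
for n in ['wrist','top','scene']: grab(n,n+'5')
save('wrist5','w5.png',s=1.56)
E
```

```text
time_s: 5.3
position: [0.4035, 0.3271, 0.369]
time_s: 5.72
position: [0.4058, 0.3275, 0.368]
tool_rot: [[-0.983, 0.184, -0.0], [0.184, 0.983, -0.0], [0.0, -0.0, -1.0]]
time_s: 6.13
position: [0.5188, 0.2521, 0.3679]
time_s: 6.55
position: [0.5165, 0.2536, 0.3686]
tool_rot: [[-0.984, 0.179, 0.0], [0.179, 0.984, 0.0], [-0.0, 0.0, -1.0]]
ft_force: [0.4, 0.5, -1.7]
grip_width: 0.013
```

View pics/w5.png

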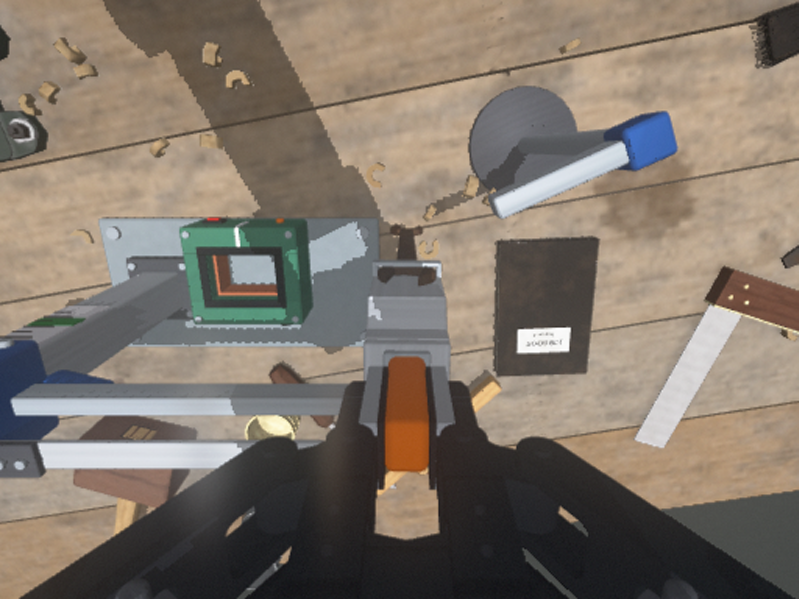

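The rail is level in the view (rows 385–413, columns 15–340), the same way round as the hanger. The coil mark is at (238,232). Now measuring the rail and the grip in tool coordinates.

Run:
```python
from h import *
o=env.observe(); p,R=np.array(o['position']),np.array(o['tool_rot']); print(p)
X,ok,im=cloud('wrist5'); T=(X-p)@R; f=im.astype(int); r,g,b=f[...,0],f[...,1],f[...,2]
v,u=np.mgrid[:384,:512]
m=ok&(abs(X[...,2]-.26)<.005)&(u<215)&(u>30)&(v>225)
q=T[m]; print('rail',len(q),cv2.fitLine(q[:,:2].astype(np.float32),cv2.DIST_L2,0,.01,.01).ravel(),q.min(0),q.max(0),np.median(X[m][:,2]))
for a in range(-220,-60,30):
    s=q[abs(q[:,1]-a/1000)<.004]; 
    if len(s)>5: print(a,s[:,0].min().round(4),s[:,0].max().round(4))
m=ok&(r>b*2)&(r>g*1.6)&(u>235)&(u<285)&(v>225)&(X[...,2]>.34); q=T[m]
print('grip',cv2.minAreaRect(1000*q[q[:,2]<-.01][:,:2].astype(np.float32)),q.min(0),q.max(0))
m=ok&(X[...,2]>.30)&(X[...,2]<.345)&(v>155)&(v<235)&(u>225)&(u<295); q=T[m]; print('hanger',q.min(0),q.max(0))
print('mark',R.T@(P('wrist5',152,149)-p),P('wrist5',152,149))
# coil opening from top: dark/orange interior region inside green
m=(g>r*1.4)&ok&(abs(X[...,2]-.065)<.004)&(v<230); q=T[m]; print('coil',q.min(0),q.max(0),cv2.minAreaRect(1000*q[:,:2].astype(np.float32)))
# rail end from top
X,ok,im=cloud('top5'); T=(X-p)@R; q=T[ok&(abs(X[...,2]-.26)<.006)&(abs(T[...,0]+.062)<.008)&(T[...,1]>-.2)&(T[...,1]<.06)]; print('top rail',np.median(q[:,0]),q.min(0),q.max(0))
```

```text
[0.51665264 0.25341633 0.36859204]
rail 2425 [ 0.0012209   0.9999992  -0.06263891 -0.12652037] [-0.07006312 -0.21308803  0.1063375 ] [-0.05737278 -0.04193651  0.11358137] 0.26003118430209327
-190 -0.0692 -0.0577
-160 -0.0693 -0.0574
-130 -0.069 -0.058
-100 -0.0689 -0.0578
-70 -0.0698 -0.0577
grip ((-1.43113374710083, 0.6541085243225098), (12.78963851928711, 17.96957778930664), 89.31584930419922) [-0.0104007  -0.00592968 -0.01785396] [0.00778427 0.00737309 0.02845206]
hanger [ 0.00057563 -0.01615279  0.02362931] [0.02111069 0.01782118 0.06855981]
mark [ 0.00495412 -0.16041454  0.30285251] [0.48318501 0.0965216  0.06570431]
coil [-0.08655485 -0.21676162  0.30048117] [ 0.01070436 -0.10514467  0.30750261] ((-37.914649963378906, -160.88475036621094), (111.54075622558594, 97.21392059326172), 89.8561019897461)
top rail -0.06360734066290956 [-0.06992861 -0.19993366  0.10269129] [-0.05777236  0.03206526  0.11454788]
```

```bash
m="python3 -m handwheel"
$m '[[[-0.02,0,0,0],[-0.022,0,0,0],[-0.02,0,0,0],[0,0,0,0],[0,0,0,0]]]'|head -2
$m '[[[0,0,0.01,0],[0,0,0.015,0],[0,0,0.01,0],[0,0,0.005,0],[0,0,0,0]]]'
$m '[[[0,0,0.005,0],[0,0,0.005,0],[0,0,0.005,0],[0,0,0.005,0],[0,0,0,0]]]'
python3 - <<'E'
from h import *
for n in ['wrist','top','scene']: grab(n,n+'6')
save('wrist6','w6.png',s=1.2)
E
```

```text
time_s: 7.12
position: [0.5784, 0.2418, 0.3675]
time_s: 7.53
position: [0.5771, 0.2422, 0.3278]
tool_rot: [[-0.984, 0.179, -0.002], [0.179, 0.984, -0.0], [0.002, -0.001, -1.0]]
ft_force: [-0.0, -0.2, -2.6]
grip_width: 0.0128
time_s: 7.95
position: [0.5778, 0.2418, 0.3071]
tool_rot: [[-0.984, 0.18, -0.002], [0.18, 0.984, -0.0], [0.002, -0.001, -1.0]]
ft_force: [-0.5, -0.1, -1.8]
grip_width: 0.0128
```

View pics/w6.png

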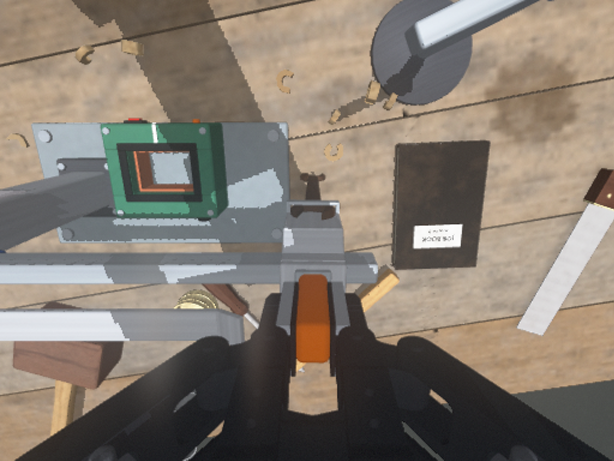

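The rail runs into the channel (rail end at (375,265) on the right), and the keeper tip (243,325) is left of the hanger. I'll lower until it seats.

```bash
m="python3 -m handwheel"
$m '[[[0,0,0.003,0],[0,0,0.002,0],[0,0,0.002,0],[0,0,0,0],[0,0,0,0]]]'
$m '[[[0,0,0.0015,0],[0,0,0,0],[0,0,0,0]]]'
$m '[[[0,0,0.0015,0],[0,0,0,0],[0,0,0,0]]]'
```

```text
time_s: 8.52
position: [0.578, 0.2419, 0.3012]
tool_rot: [[-0.984, 0.18, -0.0], [0.18, 0.984, -0.0], [0.0, -0.0, -1.0]]
ft_force: [-0.9, 0.0, -1.8]
grip_width: 0.0129
time_s: 8.77
position: [0.578, 0.2419, 0.2998]
tool_rot: [[-0.984, 0.18, -0.0], [0.18, 0.984, -0.0], [0.0, -0.0, -1.0]]
ft_force: [-0.1, -0.8, -2.4]
grip_width: 0.0128
time_s: 9.02
position: [0.5781, 0.2419, 0.2993]
tool_rot: [[-0.984, 0.18, 0.002], [0.18, 0.984, 0.0], [-0.002, 0.001, -1.0]]
ft_force: [-1.0, -0.7, 5.1]
grip_width: 0.013
```

Seated (force went from −2.4 to +5 N). I'll ease up a touch and slide along −y in stages.

```bash
m="python3 -m handwheel"
$m '[[[0,0,-0.0008,0],[0,-0.004,0,0],[0,-0.008,0,0],[0,-0.01,0,0],[0,-0.01,0,0]]]'
$m '[[[0,-0.01,0,0],[0,-0.01,0,0],[0,-0.01,0,0],[0,0,0,0]]]'
python3 - <<'E'
from h import *
for n in ['wrist','top','scene']: grab(n,n+'7')
save('wrist7','w7.png',s=1.2)
E
```

```text
time_s: 9.43
position: [0.5722, 0.2096, 0.2994]
tool_rot: [[-0.984, 0.18, 0.001], [0.18, 0.984, 0.001], [-0.001, 0.001, -1.0]]
ft_force: [0.7, 3.8, 4.3]
grip_width: 0.0131
time_s: 9.77
position: [0.5666, 0.1784, 0.2994]
tool_rot: [[-0.983, 0.182, -0.0], [0.182, 0.983, -0.002], [-0.0, -0.002, -1.0]]
ft_force: [-0.7, -3.8, 5.9]
grip_width: 0.013
```

View pics/w7.png

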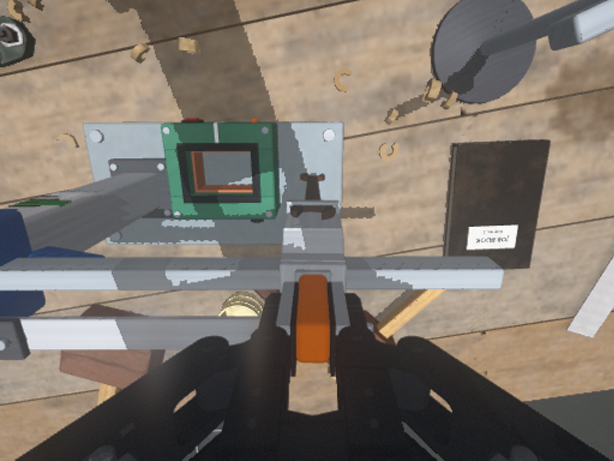

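The hanger is on the rail with its tail under the keeper, and nothing has fouled. Continuing.

```bash
m="python3 -m handwheel"
$m '[[[0,-0.006,-0.0008,0],[0,-0.01,0,0],[0,-0.01,0,0],[0,-0.01,0,0],[0,-0.01,0,0]]]'
$m '[[[0,-0.01,0,0],[0,-0.01,0,0],[0,-0.01,0,0],[0,-0.008,0,0],[0,-0.004,0,0]]]'
$m '[[[0,0,0,0],[0,0,0,0],[0,0,0,0],[0,0,0,0]]]'
python3 - <<'E'
from h import *
for n in ['wrist','top','scene']: grab(n,n+'8')
save('wrist8','w8.png',s=1.56)
o=env.observe(); p,R=np.array(o['position']),np.array(o['tool_rot']); print(p)
X,ok,im=cloud('wrist8'); T=(X-p)@R; f=im.astype(int); r,g,b=f[...,0],f[...,1],f[...,2]; v,u=np.mgrid[:384,:512]
q=T[(g>r*1.4)&ok&(abs(X[...,2]-.065)<.004)]; print('coil y',q.min(0),q.max(0))
q=T[ok&(X[...,2]>.262)&(X[...,2]<.27)&(T[...,0]>.005)&(T[...,0]<.03)]; print('bridge',q.min(0),q.max(0))
p5=np.array([0.51665264,0.25341633,0]); print('travel',(p-p5)[:2]@np.array([.179,.984]))
E
```

```text
time_s: 10.33
position: [0.5582, 0.1343, 0.2995]
tool_rot: [[-0.984, 0.18, -0.001], [0.18, 0.984, -0.0], [0.001, -0.001, -1.0]]
ft_force: [-0.5, 0.3, -0.6]
grip_width: 0.013
time_s: 10.75
position: [0.5508, 0.093, 0.2998]
tool_rot: [[-0.984, 0.181, -0.001], [0.181, 0.984, -0.0], [0.0, -0.0, -1.0]]
ft_force: [0.7, 0.1, -2.7]
grip_width: 0.0129
time_s: 11.08
position: [0.5511, 0.0947, 0.2998]
tool_rot: [[-0.984, 0.179, -0.0], [0.179, 0.984, 0.0], [0.0, 0.0, -1.0]]
ft_force: [0.3, 0.1, -2.5]
grip_width: 0.0129
[0.55108641 0.09459989 0.2998701 ]
coil y [-0.02516494 -0.26616745  0.23216734] [0.17337339 0.04412379 0.23878069]
bridge [ 0.00500138 -0.14213401  0.02987916] [0.02999929 0.0172883  0.03783865]
travel -0.15011173041017678
```

View pics/w8.png

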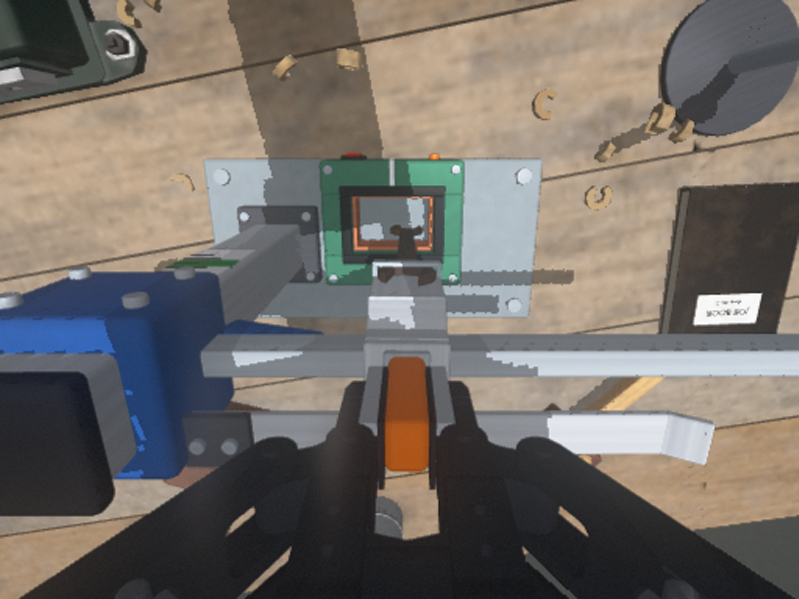

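The hanger hangs over the coil, slightly right (outboard) of the white line at (391,172). Measuring the remainder.

Run:
```python
from h import *
o=env.observe(); p,R=np.array(o['position']),np.array(o['tool_rot'])
X,ok,im=cloud('wrist8'); T=(X-p)@R; f=im.astype(int); r,g,b=f[...,0],f[...,1],f[...,2]; v,u=np.mgrid[:384,:512]
m=ok&(abs(X[...,2]-.065)<.004)&(v<125)&(v>103)&(u>200)&(u<300)
q=T[m&(g>r*1.4)]; print('coil y',q[:,1].min(),q[:,1].max(),q[:,1].min()/2+q[:,1].max()/2)
q=T[m&(r>150)&(b>150)]; print('mark',len(q),q.mean(0))
m=ok&(X[...,2]>.2)&(X[...,2]<.275)&(v>165)&(v<210)&(u>230)&(u<292); 
for z0,z1 in [(.2,.235),(.235,.255),(.258,.262),(.262,.268)]:
    q=T[m&(X[...,2]>z0)&(X[...,2]<z1)&(abs(T[...,1])<.019)]
    if len(q): print('strap',z0,len(q),q.min(0),q.max(0),(q[:,1].min()+q[:,1].max())/2)
m=ok&(r>b*2)&(r>g*1.6)&(u>235)&(u<285)&(v>225)&(X[...,2]>.27); q=T[m]; print('grip',np.percentile(q[:,1],[1,99]))
# spanner foot region
q=T[ok&(X[...,2]>.07)&(X[...,2]<.2)&(u>240)&(u<285)&(v>140)&(v<182)]; print('spanner',len(q),q.min(0),q.max(0),np.median(q,0))
```

```text
coil y -0.06629254370906938 0.04373026845139286 -0.01128113762883826
mark 58 [0.06364398 0.00826106 0.2336015 ]
strap 0.2 954 [ 0.01917385 -0.01619127  0.06498793] [0.02798622 0.01762706 0.09948876] 0.0007178984781860045
strap 0.235 1109 [ 0.01001863 -0.01618398  0.04879777] [0.02093292 0.01771449 0.0648693 ] 0.0007652525433697807
grip [-0.00574471  0.00694808]
spanner 291 [ 0.02046819 -0.01162286  0.09996151] [0.02724454 0.01572524 0.22196783] [2.56030092e-02 1.55922646e-04 1.57679914e-01]
```

```bash
m="python3 -m handwheel"
$m '[[[0,-0.004,0,0],[0,-0.004,0,0],[0,-0.0037,0,0],[0,0,0,0],[0,0,0,0]]]'
$m '[[[0,0,0.0004,0],[0,0,0,0],[0,0,0,0]]]'
python3 - <<'E'
from h import *
grab('wrist','wrist9')
o=env.observe(); p,R=np.array(o['position']),np.array(o['tool_rot']); print(p)
X,ok,im=cloud('wrist9'); T=(X-p)@R; f=im.astype(int); r,g,b=f[...,0],f[...,1],f[...,2]; v,u=np.mgrid[:384,:512]
m=ok&(abs(X[...,2]-.065)<.004)&(v<125)&(v>103)&(u>200)&(u<300)
q=T[m&(g>r*1.4)]; print('coil y',(q[:,1].min()+q[:,1].max())/2,q[:,1].max()-q[:,1].min())
q=T[m&(r>150)&(b>150)&(abs(T[...,1])<.015)]; print('mark',len(q),q.mean(0))
q=T[ok&(X[...,2]>.2)&(X[...,2]<.235)&(v>165)&(v<210)&(abs(T[...,1])<.019)]; print('strap y',(q[:,1].min()+q[:,1].max())/2)
E
```

```text
time_s: 11.65
position: [0.549, 0.0825, 0.3]
tool_rot: [[-0.984, 0.18, 0.0], [0.18, 0.984, 0.0], [-0.0, 0.0, -1.0]]
ft_force: [0.2, 0.2, -2.4]
grip_width: 0.0128
time_s: 11.9
position: [0.549, 0.0829, 0.2995]
tool_rot: [[-0.984, 0.18, -0.0], [0.18, 0.984, -0.0], [0.0, -0.0, -1.0]]
ft_force: [-0.7, 0.2, -1.9]
grip_width: 0.0133
[0.54899402 0.08288484 0.299527  ]
coil y -0.003709354430470515 0.10178651493409305
mark 42 [0.06335051 0.00098004 0.23355007]
strap y 0.0005469273533997895
```

Strap y is +0.5 mm and the mark is +1.0 mm, so they are in line. I'll set it down and release.

```bash
m="python3 -m handwheel"
$m '[[[0,0,0.0006,0],[0,0,0,0],[0,0,0,0]]]' | grep -E "pos|ft"
$m '[[[0,0,0,0],[0,0,0,0],[0,0,0,0],[0,0,0,0],[0,0,0,0]]]' 40 | grep -E "pos|ft|gr"
$m '[[[0,0,-0.005,0],[0,0,-0.01,0],[0,0,-0.02,0],[0,0,-0.03,0],[0,0,-0.03,0]]]'| grep -E "pos|ft|gr"
$m '[[[0,0,-0.03,0],[0,0,0,0],[0,0,0,0],[0,0,0,0]]]'| grep -E "time|pos|ft|gr"
python3 - <<'E'
from h import *
for n in ['wrist','top','scene']: grab(n,n+'A')
o=env.observe(); p,R=np.array(o['position']),np.array(o['tool_rot']); print(p)
X,ok,im=cloud('wristA'); T=(X-p)@R; f=im.astype(int); r,g,b=f[...,0],f[...,1],f[...,2]; v,u=np.mgrid[:384,:512]
m=ok&(abs(X[...,2]-.065)<.004)&(abs(T[...,1])<.07)&(T[...,0]>-.03)&(T[...,0]<.1)
q=T[m&(g>r*1.4)]; print('coil',cv2.minAreaRect(1000*q[:,:2].astype(np.float32)))
q=T[m&(r>150)&(b>150)&(abs(T[...,1])<.012)&(T[...,0]>.05)]; print('mark',len(q),q.mean(0))
q=T[ok&(X[...,2]>.2)&(X[...,2]<.235)&(abs(T[...,1])<.022)]; print('strap y',q.min(0),q.max(0),(q[:,1].min()+q[:,1].max())/2)
q=T[ok&(r>b*2)&(r>g*1.6)&(X[...,2]>.305)&(X[...,2]<.33)&(abs(T[...,1])<.03)]; print('grip',q.min(0),q.max(0),cv2.minAreaRect(1000*q[:,:2].astype(np.float32)))
save('wristA','wA.png',s=1.2)
E
```

```text
position: [0.549, 0.0829, 0.2994]
ft_force: [-1.7, -0.1, 3.5]
position: [0.549, 0.0827, 0.2988]
ft_force: [-0.0, 0.5, -0.0]
grip_width: 0.0342
position: [0.5486, 0.0828, 0.3951]
ft_force: [0.3, -0.8, 1.6]
grip_width: 0.0341
time_s: 13.37
position: [0.5489, 0.0828, 0.4232]
ft_force: [1.0, -0.3, -1.0]
grip_width: 0.0342
[0.54885791 0.0827763  0.42277386]
coil ((22.668102264404297, 0.674713134765625), (110.35403442382812, 97.58368682861328), 89.98591613769531)
mark 38 [0.06356955 0.00110641 0.35728325]
strap y [ 0.01878841 -0.01600258  0.18832217] [0.02672702 0.01767531 0.22033962] 0.0008363655716161125
grip [-0.01013588 -0.00598954  0.10682219] [0.00679136 0.00703219 0.11745837] ((-1.6844463348388672, 0.5284900665283203), (16.92681884765625, 12.973838806152344), 0.32435670495033264)
```

View pics/wA.png

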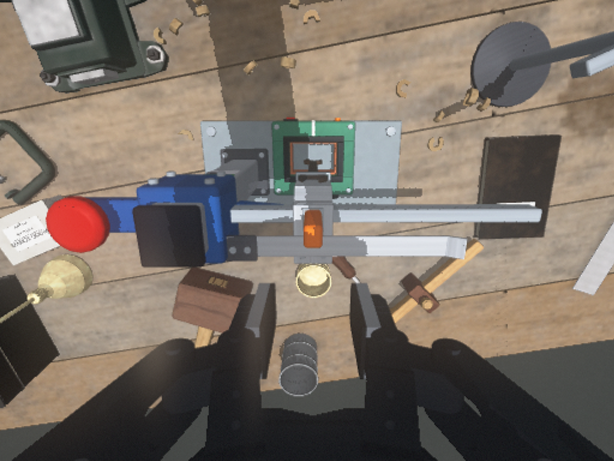

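Hanger released and stable: strap at +0.8 mm against mark +1.1 and coil centre +0.7. Now measuring the knob and column.

Run:
```python
from h import *
o=env.observe(); p,R=np.array(o['position']),np.array(o['tool_rot'])
X,ok,im=cloud('wristA'); T=(X-p)@R; f=im.astype(int); r,g,b=f[...,0],f[...,1],f[...,2]
m=ok&(r>2*b)&(r>2*g)&(r>80)&(X[...,2]>.286)&(X[...,1]<-.05)&(X[...,0]<.56); q=T[m]
c,rad=cv2.minEnclosingCircle((1000*q[:,:2]).astype(np.float32)); print('knob tool',c,rad,np.median(q,0),'world',p+R@np.r_[np.array(c)/1000,np.median(q[:,2])])
q=T[ok&(X[...,2]>.307)&(X[...,2]<.325)&(T[...,1]<-.05)&(T[...,1]>-.2)]; print('coltop',q.min(0),q.max(0))
q=T[ok&(X[...,2]>.29)&(X[...,2]<.307)&(T[...,1]<-.05)&(T[...,1]>-.16)]; print('sleeve',q.min(0),q.max(0))
q=X[ok&(np.hypot(X[...,0]-.514,X[...,1]+.104)<.12)&(X[...,2]>.12)&(T[...,1]<-.2)&(~m)]; print('others',len(q),q.min(0),q.max(0))
```

```text
knob tool (-2.373910427093506, -186.23829650878906) 22.66322135925293 [-0.00080554 -0.18382766  0.13198244] world [ 0.51738018 -0.10083601  0.29084444]
coltop [-0.02526815 -0.12501567  0.10291537] [ 0.02065648 -0.07861365  0.11309199]
sleeve [-0.03316675 -0.13292869  0.12074468] [ 0.02933995 -0.070484    0.13285795]
others 6 [ 0.50106057 -0.12326484  0.28670572] [ 0.52260535 -0.1166126   0.2891403 ]
```

```bash
m="python3 -m handwheel"
$m '[[[0,-0.03,0,0],[0,-0.04,0,0],[0,-0.04,0,0],[0,-0.04,0,0],[-0.002,-0.039,0,0]]]' 0 60 | grep -E "pos|ft"
$m '[[[0,0,0.03,0],[0,0,0.03,0],[0,0,0.02,0],[0,0,0.012,0],[0,0,0,0]]]'| grep -E "pos|ft|gr"
$m '[[[0,0,0.008,0],[0,0,0.004,0],[0,0,0,0],[0,0,0,0]]]'| grep -E "time|pos|ft|gr"
python3 - <<'E'
from h import *
for n in ['wrist','top','scene']: grab(n,n+'B')
save('wristB','wB.png',s=1.2)
E
```

```text
position: [0.516, -0.105, 0.4234]
ft_force: [0.6, 0.5, 0.5]
position: [0.516, -0.1032, 0.3287]
ft_force: [-0.3, -0.4, 0.1]
grip_width: 0.0001
time_s: 14.68
position: [0.5171, -0.1034, 0.3203]
ft_force: [-0.8, 0.2, 0.6]
grip_width: -0.0001
```

View pics/wB.png

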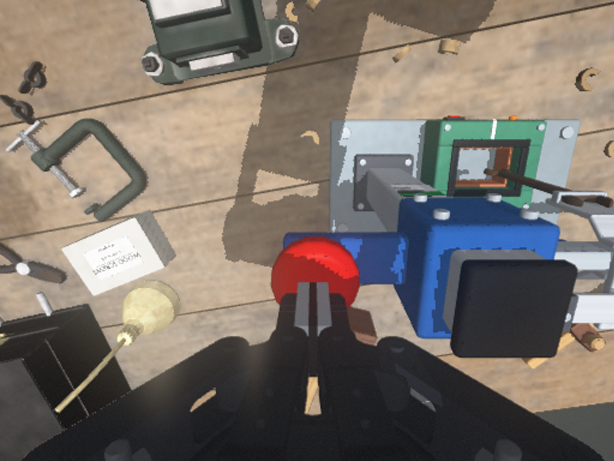

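The closed fingertips stand over the knob (315,265), clear of the column and oil can. Pushing down.

```bash
m="python3 -m handwheel"
$m '[[[0,0,0.004,0],[0,0,0.004,0],[0,0,0.002,0],[0,0,0.002,0],[0,0,0,0]]]'| grep -E "time|pos|ft"
$m '[[[0,0,0.0025,0],[0,0,0.0025,0],[0,0,0.0025,0],[0,0,0.0025,0],[0,0,0,0]]]'| grep -E "time|pos|ft"
$m '[[[0,0,0.003,0],[0,0,0.003,0],[0,0,0.003,0],[0,0,0.003,0],[0,0,0,0]]]'| grep -E "time|pos|ft"
python3 - <<'E'
from h import *
for n in ['wrist','top','scene']: grab(n,n+'C')
X,ok,im=cloud('topC'); f=im.astype(int);r,g,b=f[...,0],f[...,1],f[...,2]
for t in ['topB','topC']:
    X,ok,im=cloud(t); d=(X-[.5814,.274,0]); y=d[...,0]*.178+d[...,1]*.984; x=d[...,0]*.984-d[...,1]*.178
    q=X[ok&(abs(x)<.004)&(y>-.15)&(y<-.01)&(X[...,2]>.19)&(X[...,2]<.27)]; print(t,'rail z',len(q),np.median(q[:,2]))
E
```

```text
time_s: 15.25
position: [0.5169, -0.1035, 0.3079]
ft_force: [-1.7, 0.5, 4.9]
time_s: 15.67
position: [0.5169, -0.1034, 0.2985]
ft_force: [-1.8, 0.4, 4.7]
time_s: 16.08
position: [0.5169, -0.1035, 0.2867]
ft_force: [-2.4, 1.4, 7.4]
topB rail z 120 0.25810862700492576
topC rail z 113 0.23661436046263612
```

```bash
m="python3 -m handwheel"
$m '[[[0,0,0.003,0],[0,0,0.003,0],[0,0,0.003,0],[0,0,0.003,0],[0,0,0,0]]]'| grep -E "time|pos|ft"
$m '[[[0,0,0.003,0],[0,0,0.003,0],[0,0,0.003,0],[0,0,0.003,0],[0,0,0,0]]]'| grep -E "time|pos|ft"
$m '[[[0,0,0.002,0],[0,0,0.0025,0],[0,0,0,0],[0,0,0,0],[0,0,0,0]]]'| grep -E "time|pos|ft"
python3 - <<'E'
from h import *
for n in ['wrist','top','scene']: grab(n,n+'D')
for t in ['topB','topC','topD']:
    X,ok,im=cloud(t); d=(X-[.5814,.274,0]); y=d[...,0]*.178+d[...,1]*.984; x=d[...,0]*.984-d[...,1]*.178
    q=X[ok&(abs(x)<.004)&(y>-.15)&(y<-.01)&(X[...,2]>.19)&(X[...,2]<.27)]; print(t,'rail z',len(q),np.median(q[:,2]))
a=load('wristD')['im'][90:250,300:512,::-1]; s=load('sceneD')['im'][150:275,190:310,::-1]
A=cv2.resize(a,None,fx=2.4,fy=2.4,interpolation=3); S=cv2.resize(s,None,fx=2.4,fy=2.4,interpolation=3)
c=np.zeros((max(A.shape[0],S.shape[0]),A.shape[1]+S.shape[1],3),np.uint8); c[:A.shape[0],:A.shape[1]]=A; c[:S.shape[0],A.shape[1]:]=S; print(c.shape)
cv2.imwrite('pics/d.png',c)
E
```

```text
time_s: 16.65
position: [0.5169, -0.1035, 0.2748]
ft_force: [-3.1, 1.5, 9.1]
time_s: 17.07
position: [0.5169, -0.1035, 0.2631]
ft_force: [-3.9, 1.5, 11.4]
time_s: 17.48
position: [0.5169, -0.1035, 0.259]
ft_force: [-3.9, 0.8, 11.2]
topB rail z 120 0.25810862700492576
topC rail z 113 0.23661436046263612
topD rail z 110 0.20904865220574398
(384, 797, 3)
```

View pics/d.png

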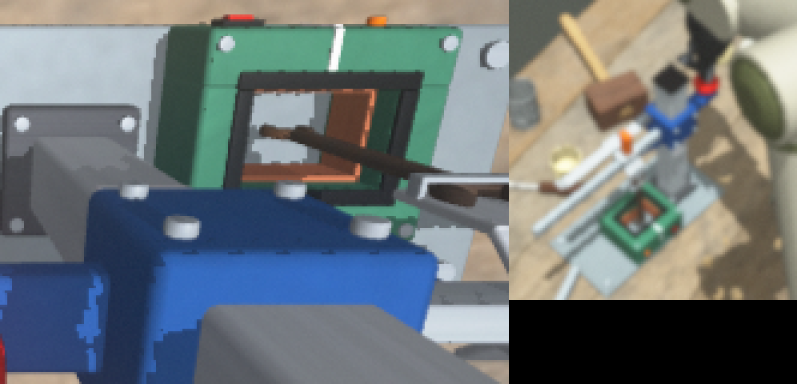

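Travel is 49 mm by both the TCP and the camera, and the spanner is inside the coil opening. A last numeric check of hanger position and steadiness, then I hand in.

Run:
```python
from h import *
for t in ['topA','topD']:
    X,ok,im=cloud(t); f=im.astype(int);r,g,b=f[...,0],f[...,1],f[...,2]
    q=X[ok&(r>b*1.8)&(r>g*1.5)&(r>120)&(X[...,2]>.22)&(abs(X[...,1]-.083)<.03)&(abs(X[...,0]-.55)<.03)]; print(t,len(q),np.median(q,0).round(4),q[:,2].max().round(3))
# bystanders: image change beyond arm area
a,b=[cv2.GaussianBlur(load(t)['im'],(5,5),0).astype(int) for t in('top0','topD')]
n,l,s,c=cv2.connectedComponentsWithStats((abs(a-b).max(2)>45).astype(np.uint8)); print([(s[i].tolist()) for i in range(1,n) if s[i,4]>15])
o=env.observe(); print(o['time_s'],o['position'],o['ft_force'],np.abs(o['qvel']).max())
env.close_job()
```

```text
return _methods._mean(a, axis=axis, dtype=dtype,
  ret = um.true_divide(
Traceback (most recent call last):
ValueError: zero-size array to reduction operation maximum which has no identity
```

Run:
```python
from h import *
for t in ['topB','topC','topD']:
    X,ok,im=cloud(t); f=im.astype(int);r,g,b=f[...,0],f[...,1],f[...,2]
    q=X[ok&(r>b*1.6)&(r>g*1.4)&(r>90)&(X[...,2]>.22)&(abs(X[...,1]-.083)<.03)&(abs(X[...,0]-.55)<.03)]; print(t,len(q),np.median(q,0).round(4) if len(q) else '')
a,b=[cv2.GaussianBlur(load(t)['im'],(5,5),0).astype(int) for t in('top0','topD')]
n,l,s,c=cv2.connectedComponentsWithStats((abs(a-b).max(2)>45).astype(np.uint8)); print([(s[i].tolist()) for i in range(1,n) if s[i,4]>15])
o=env.observe(); print(o['time_s'],o['position'],o['ft_force'],np.abs(o['qvel']).max())
```

```text
topB 34 [0.5476 0.0791 0.3115]
topC 29 [0.5482 0.0794 0.2909]
topD 25 [0.5472 0.0783 0.2623]
[[188, 175, 99, 68, 2476], [163, 181, 39, 8, 135], [140, 185, 29, 7, 82], [239, 189, 58, 111, 1382], [147, 192, 34, 6, 57], [207, 206, 12, 11, 90], [108, 213, 19, 25, 274], [147, 216, 9, 9, 67], [148, 228, 8, 10, 51], [215, 234, 10, 12, 42], [199, 250, 14, 25, 104], [190, 253, 51, 68, 1289], [87, 268, 82, 55, 2117], [129, 272, 57, 26, 376], [190, 287, 16, 8, 60], [3, 293, 28, 11, 214], [0, 300, 17, 52, 613], [170, 300, 14, 3, 33], [16, 305, 74, 79, 2209], [160, 305, 9, 13, 38], [182, 304, 30, 14, 187], [17, 319, 13, 8, 55], [161, 319, 16, 4, 41], [167, 321, 45, 39, 706], [212, 321, 60, 63, 1008], [9, 328, 21, 34, 251], [237, 330, 32, 34, 450], [149, 332, 17, 25, 92], [215, 351, 9, 16, 76], [192, 353, 14, 31, 306], [153, 358, 20, 8, 84], [0, 364, 11, 17, 123], [8, 365, 14, 3, 30], [170, 369, 5, 6, 16], [10, 371, 12, 7, 44]]
17.6333 [ 0.51694743 -0.10345141  0.25898979] [-3.73206828  0.84151217 11.47396498] 0.12784550534635855
```

```bash
python3 -c "
from rig import env; print(env.close_job())"
```

```text
the job is handed in; nothing more can be done
None
```

I moved the hanger from the post to the rail and slid it under the keeper strip to the coil mark. After letting go of it I pushed the knob down, and I handed the job in at about 17.6 s with the closed fingertips still holding the knob.

**Last checks**
- **Alignment:** after release, the strap was within about 0.3 mm of the white mark and the coil centre along the rail.
- **Travel:** about 49 mm, both by TCP height (0.308 to 0.259 m) and by the rail's drop in the top camera. That is inside the 43–57 mm band. I did not read the pointer itself against the scale.
- **Force:** holding at about 11.5 N, which fits the spring. It rose smoothly on the way down, with no sign of knocking. A steady sideways force of about 4 N remained.
- **Spanner:** seen inside the coil opening. During the push the hanger's grip moved about 1 mm in the top view, which is within measurement noise.
- **Bystanders:** the before-and-after picture comparison was cluttered by the arm and its shadows, so it does not prove they stayed put. The arm's path stayed clear of them in the views I looked at, and no unexpected contact force appeared.
- **Failed check:** one check script stopped on an error because the gripper hid the grip in that picture. I reran the check on later pictures, and it did not affect the robot.

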